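# Pop the latch drawer and park the nozzle plate on its pins

## Robot

A 6-joint arm with a two-finger parallel gripper is mounted at the origin on the work surface. World frame = base frame: x ahead of the robot, y to its left, z up, the work surface at z = 0. Lengths are in m, angles in rad, forces in N, time in s.
With the tool pointing down it reaches from about 0.375 to 0.925 m from the base axis. Payload 5.7 kg.
Tool frame: the origin (TCP) lies at the centre of the arm's flange, where the gripper is bolted on; the fingertips stand 182 mm ahead of it and the grasp point (between the pads) lies 163 mm ahead of it; z points along the fingers, x is the direction in which the jaws open and shut, and the axes are right-handed (so a half turn about z gives the same grasp; the last joint's range is limited). The gripper opens to 88 mm and grips with 3 to 60 N. Pads are 20 mm wide; open, the fingers measure 115 mm over their backs; the gripper's body (75 mm by 178 mm) begins 61 mm behind the grasp point.
Start: joints at [-1.241, 0.359, 1.51, -0, 1.272, -0.115], TCP at [0.258, -0.542, 0.405] pointing down, gripper open.
Joint ranges: [-2.97, 2.97], [-1.01, 2.36], [0.21, 2.38], [-0.96, 4.11], [0.2, 2.71], [-2.98, 2.98]. Speed limits (rad/s): [2.39, 2.39, 3.14, 3.14, 3.14, 3.14].

## Interface

Orientations are given as a rotation vector (axis times angle).
In Python, from rig import manip, eyes, job gives the robot as it stands.
- The arm moves only by the tool jog_arm, never from a script. Its argument "commands" is a list that holds one entry, the list of rows, each a list of 7 numbers: the shift along the tool's x, y, z in cm, then the turn, a rotation vector about the tool's x, y, z in degrees, then the finger opening in cm, from 0 to 8.78. A call has 1 to 12 rows; each row shifts and turns the commanded pose from where the row before left it, along the tool's axes as they then stand; what a row does not reach is not made up. A row lasts 1/12 s, in which the tool goes at most 41.7 mm and 7.16 degrees, less where a joint would pass 70% of its speed; a pose out of reach is approached as far as the arm can. A call is refused whole if a number of a shift passes 4.17 or a number of a turn 7.16, either way. A call with a gripper value outside its range is refused whole. The fingers move at their own pace and stop on an object; "squeeze" is the grip in N (left out, the last holds). Time passes only in rows, so rows that do not move let the fingers close. It gives the time, the measured TCP pose, the force and the opening at its end, in the units of the state.
- manip.get_obs(): the state, without advancing time (a new reading comes with each control period).
- eyes.snapshot(name): name is "scene" or "top" or "wrist"; returns (picture, depth): 400x640x3 uint8, red, green, blue; 400x640 float32, m along the optical axis (not along the pixel's ray), 0 where there is no reading.
- eyes.calibration(name): a dict with "mtx" (3x3 intrinsics, pixels), "R" (3x3) and "t" (3): a world point X has camera coordinates R X + t. Camera axes: x right, y down, z forward; pixel columns grow to the right and rows downward; lengths in m; the calibration is good to about 2 mm. A picture is of the moment at which its call begins: read the wrist's pose just before it. calibration takes no time and is no camera call; for the wrist camera it gives the pose at the moment of the call.
- job.hand_in(): hands the job in, once; it reports no verdict.
Trained networks look in the newest picture that a camera, given by its name, has taken for a name from the list of things; names that differ only in an ending like _2 or _b are one class to them, and where a whole thing is asked for, a point or a joint stands for the part that bears it (a point fixed in the world has none). Each returns a list of dicts, best first, with "score" (0 to 1); they miss things now and then, are a little off and sometimes report something else, mostly with a low value. They report only what shows in the picture. A call takes as long as a camera call.
- eyes.regions_of(camera, thing): "pixels" (400x640 bool, what is visible of it) and "box" ([left, top, width, height] in pixels, round what is visible of it).
- eyes.pinpoint(camera, thing): "point" ([column, row] in pixels: a listed point, or the origin of a listed thing).
The state is a dict: "t": time; "joint_positions": joint angles; "joint_velocities": joint speeds; "joint_efforts": joint torques, N m; "eef_pos": TCP position; "eef_rot": TCP orientation; "contact_force": force on the tool from outside, world axes, zero at the start; "ft_torque": the same for the moment, N m; "finger_gap": finger opening in m.
Only numpy, scipy, OpenCV 4.12 (cv2) and the standard library are available. Lean on these libraries where they do the work, as an engineer would, in place of code of your own. Each camera call takes 0.05 s, during which the arm holds its last target.

## Task

On the paint-mixing bench, press the red latch button on top of the grey cabinet so that its hidden blue-fronted drawer springs out. Then pick up the spray-nozzle plate by its black grip, lower it (do not drop it) over the two brass pins in the drawer until it rests flush on the drawer floor, and let go. Leave the drawer out so that the nozzles can air, and leave the orange-lidded cup, the brown tape roll and the spatula that lie around the work where they are.

Things in the scene. Friction and masses are not known exactly. Their poses are not given: they have to be found in the camera images.
- cabinet: grey steel cabinet fixed to the bench, 200 deep (x) x 230 wide (y) x 80 mm high, on the robot's left or right; origin at the centre of its underside. Axes: x from its front to its back, z up; the blue-fronted drawer comes out along its -x, roughly towards the robot (front turned up to 0.25 rad either way)
- latch_top (a point): centre of the top face of the red round latch button, 38 mm across, standing 16 mm above the cabinet's top, 55 mm behind its front, mid-width. Press straight down: it goes down 10 mm, takes about 3.5 N when fully down, and springs back when released; the drawer is freed after about 7 mm
- drawer (a joint): how far the drawer is out, m: 0 shut and latched, 0.165 fully out. It has no handle and cannot be pulled open; once freed, a spring drives it out within about 1.5 s and holds it out with about 3 N. Pushed in by hand it comes out again
- drawer_seat (a point): middle of the drawer's inner floor, half-way between its two pins; moves with the drawer, 13 mm above the bench. Axes as the cabinet's. The tray inside is 140 (x) x 203 mm (y); side and back walls rise 28 mm above the floor, the blue front 60 mm. With the drawer fully out this point is 83 mm in front of the cabinet's front face (183 mm from its centre)
- pin_a (a point): tip of one of the two upright brass pins on the drawer floor; moves with the drawer. They stand at y = +62 mm (this one) and -62 mm from drawer_seat, x = 0. Each is 10 mm across and 24 mm high; the top 8 mm tapers to 4 mm across
- plate_grip (a point): centre of the nozzle plate's black grip bar: 12 mm thick (plate x), 64 mm long (plate y), 40 mm high, its centre 26 mm above the plate's underside. The plate (about 0.4 kg) lies flat on the bench, on the side away from the cabinet. Axes are the plate's, z up. With the plate flush in the drawer this point is 26 mm above drawer_seat
- plate_hole_a (a point): centre, at the top face, of one of the plate's two round through holes, 16 mm across, at plate y = +62 mm (this one) and -62 mm from the bar's centre, x = 0; it fits the pins either way round, 3 mm free all round. Plate: aluminium, 90 (x) x 170 (y) x 6 mm; four brass nozzles 22 mm across, 22 mm high stand fixed on it at x = +-29, y = +-42 mm
- cup_red_mid (a point): bystander: clear lidded mixing cup with red paint and orange lid, 81 mm across, 126 mm high; point on its axis 40 mm up
- tape_cream_mid (a point): bystander: roll of brown masking tape lying flat, 110 mm across, 28 mm high; its centre
- spatula_grip (a point): bystander: small mixing spatula with a black handle, 140 mm long, lying flat in the middle of the bench between the two sides; a point on its handle

How it is judged:
On the way, in this order (a step that is already met when the one before it is completed fails the run):
1. the latch is pressed and the drawer has sprung out (more than 140 mm) (value of joint drawer above 0.14 m), for 0.2 s.
2. still between the fingers, the plate has been lowered over both pins (to within 14 mm of lying flush) (horizontal distance between plate_grip and drawer_seat below 0.006 m and angle between the y axis of plate_grip and the y axis of drawer_seat, either way round below 0.08 rad and value of joint drawer above 0.14 m and z of plate_grip in the frame of drawer_seat below 0.04 m and contact force between the fingers and plate above 1 N), for 0.1 s.
At the end, for the whole second after the job is handed in: The drawer is out (more than 140 mm) and the nozzle plate lies at rest in it over both pins, either way round: its centre within 6 mm of the middle between the pins, level within 0.05 rad, in line within 0.08 rad, its underside within 3 mm of the drawer floor, and let go (horizontal distance between plate_grip and drawer_seat below 0.006 m and angle between the y axis of plate_grip and the y axis of drawer_seat, either way round below 0.08 rad and value of joint drawer above 0.14 m and z of plate_grip in the frame of drawer_seat between 0.023 and 0.029 m and angle between plate_grip's own z axis and vertical below 0.05 rad and contact force between the fingers and plate below 0.1 N and linear speed of plate below 0.02 m/s); the robot touches nothing.
It fails at once if the orange-lidded cup, the brown tape roll or the spatula is shoved more than 40 mm from where it was (distance of any of cup_red_mid, tape_cream_mid, spatula_grip from where it was at the start of the episode above 0.04 m).
It also fails if it takes over 61 s, if anything falls off the work surface, if the arm or the gripper's body presses on something with over 40 N, if the wrist force passes 120 N, or if a joint passes its speed limit or range.

## Working session

There is one attempt and no reset: what is moved stays moved. The work goes in short steps, Python scripts to look and compute and a tool call to move; the robot and the scene stay as the last step left them, time stands still between calls to the robot, and variables do not carry over. Pictures are saved under pics/ and viewed, and the job is handed in when it is done.

Besides the shell and the picture viewer there is one more tool, called after "Call:" as name(argument=value, ...) on one line, values as JSON. jog_arm: Moves the arm, as the interface text tells. Its arguments: {"type":"object","properties":{"commands":{"type":"array","items":{"type":"array","items":{"type":"array","items":{"type":"number"}}}},"squeeze":{"type":"number"}},"required":["commands"]}

```bash
ls; mkdir -p pics; cat > h.py <<'E'
import numpy as np, cv2
from rig import manip, eyes, job
from scipy.spatial.transform import Rotation as Ro
def snap(cam,fn=None):
    c=eyes.calibration(cam); p,d=eyes.snapshot(cam)
    if fn: cv2.imwrite('pics/'+fn,p[:,:,::-1])
    return p,d,c
def ray(c,uv):
    K=np.array(c['mtx']);R=np.array(c['R']);t=np.array(c['t'])
    return -R.T@t, R.T@np.linalg.inv(K)@np.array([uv[0],uv[1],1.])
def atz(c,uv,z):
    o,r=ray(c,uv); return o+r*(z-o[2])/r[2]
def atd(c,d,uv):
    o,r=ray(c,uv); return o+r*d[int(round(uv[1])),int(round(uv[0]))]
def proj(c,X):
    x=np.array(c['R'])@X+np.array(c['t']); x=np.array(c['mtx'])@x; return x[:2]/x[2]
E
python3 - <<'E'
from h import *
np.set_printoptions(precision=4,suppress=True)
for cam in ['scene','top']:
    p,d,c=snap(cam,cam+'0.png')
    print(cam,ray(c,(320,200)))
    np.savez(cam+'0.npz',p=p,d=d)
    for th,z in [('latch_top',.096),('plate_grip',.046),('plate_hole_a',.006),('cup_red_mid',.04),('tape_cream_mid',.014),('spatula_grip',.01),('cabinet',0)]:
        for r in eyes.pinpoint(cam,th)[:2]:
            print(th,r['score'],np.array(r['point']),atz(c,r['point'],z),atd(c,d,r['point']))
print(manip.get_obs())
E
```

```text
pics
scene (array([1.1132, 0.7534, 1.0375]), array([-0.3941, -0.5649, -0.7251]))
latch_top 0.52 [276.  155.7] [ 0.6027 -0.2303  0.096 ] [ 0.6025 -0.2308  0.0955]
latch_top 0.46 [352.9 269.5] [0.6758 0.2717 0.096 ] [ 0.6299  0.2212 -0.0028]
plate_grip 0.87 [339.  254.4] [0.6528 0.1837 0.046 ] [0.6504 0.1807 0.0408]
plate_hole_a 0.92 [354.9 268.6] [0.6275 0.2265 0.006 ] [0.6255 0.2244 0.0018]
plate_hole_a 0.21 [299.5 226. ] [0.6683 0.0033 0.006 ] [0.6711 0.008  0.0125]
cup_red_mid 0.85 [448.  310.8] [0.5319 0.4807 0.04  ] [0.5666 0.497  0.0997]
tape_cream_mid 0.97 [247.6 137.3] [ 0.5899 -0.4701  0.014 ] [ 0.5808 -0.4914 -0.0039]
tape_cream_mid 0.48 [299.4 225.8] [0.6715 0.0083 0.014 ] [0.6715 0.0081 0.0138]
spatula_grip 0.56 [297. 224.] [ 0.6719 -0.0051  0.01  ] [0.6767 0.0032 0.0212]
cabinet 0.63 [270.5 179.7] [ 0.6321 -0.2334  0.    ] [ 0.6681 -0.1595  0.0777]
top (array([0.4797, 0.0111, 1.2395]), array([ 0.0904, -0.0169, -0.9958]))
latch_top 0.71 [396.9 194.7] [ 0.601  -0.2316  0.096 ] [ 0.6015 -0.2325  0.0914]
plate_grip 0.91 [264.3 181.4] [0.643  0.1599 0.046 ] [0.643  0.1598 0.04
[... 190 characters left out ...]
] [ 0.5914 -0.4638  0.014 ] [ 0.5928 -0.4696 -0.0012]
spatula_grip 0.65 [315.8 173.5] [0.6745 0.004  0.01  ] [0.6725 0.0041 0.0229]
cabinet 0.88 [389.5 186.2] [ 0.638  -0.2288  0.    ] [ 0.6278 -0.2134  0.0797]
{'t': 0.8, 'joint_positions': array([-1.2411,  0.3588,  1.5104, -0.    ,  1.2725, -0.1151]), 'joint_velocities': array([ 0.    ,  0.0006, -0.0001,  0.0012, -0.0009, -0.0011]), 'joint_efforts': array([ -0.0019, -51.5278, -27.1115,   0.0673,   0.0245,  -0.    ]), 'eef_pos': array([ 0.2581, -0.5416,  0.4046]), 'eef_rot': array([-2.6567,  1.6768,  0.0001]), 'contact_force': array([0.3955, 0.0359, 0.1076]), 'ft_torque': array([-0.0119, -0.0824, -0.021 ]), 'finger_gap': 0.08781426916302386}
```

View pics/scene0.png

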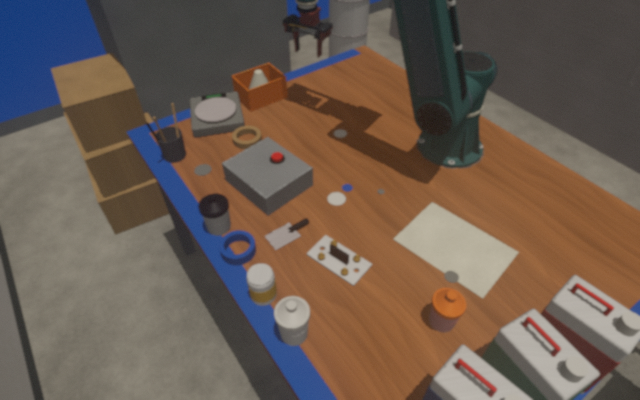

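View pics/top0.png

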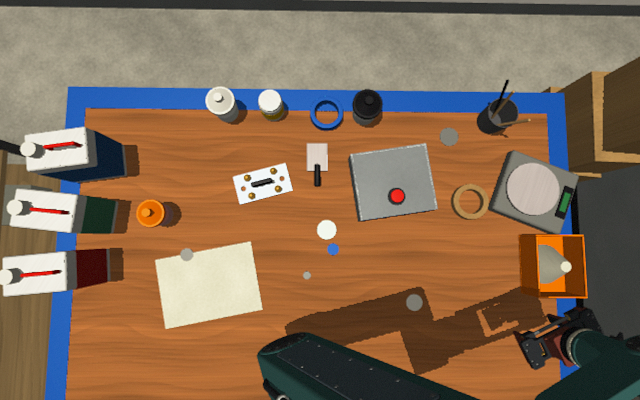

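The top view shows the red button at (397,196), the grey cabinet, the plate around (263,183), the spatula at (317,165), the tape at (470,201) and the cup at (150,213). I'll fit the yaws from depth next.

```bash
cat > m.py <<'E'
from h import *
np.set_printoptions(precision=4,suppress=True)
def cloud(c,d):
    v,u=np.mgrid[:400,:640]; K=np.array(c['mtx'])
    P=np.stack([(u-K[0,2])/K[0,0]*d,(v-K[1,2])/K[1,1]*d,d],-1)
    return (P-np.array(c['t']))@np.array(c['R'])
E
python3 - <<'E'
from m import *
for cam in ['top','scene']:
    f=np.load(cam+'0.npz');d=f['d'];p=f['p'].astype(int);c=eyes.calibration(cam);X=cloud(c,d)
    # cabinet top
    m=(abs(X[...,2]-.08)<.012)&(abs(X[...,0]-.63)<.17)&(X[...,1]<-.05)&(X[...,1]>-.42)&(d>0)
    Q=X[m]; r=cv2.minAreaRect(Q[:,:2].astype(np.float32)*1000); print(cam,'cab',r,cv2.boxPoints(r),np.median(Q[:,2]))
    # use color contour projected at z=.08
    # red
    m=(p[...,0]>150)&(p[...,1]<60)&(p[...,2]<60)&(abs(X[...,0]-.6)<.06)&(abs(X[...,1]+.23)<.06)
    v,u=np.nonzero(m); print('red',len(v),u.mean(),v.mean(),X[m].mean(0),np.median(X[m][:,2]),atz(c,(u.mean(),v.mean()),.096),atz(c,(u.mean(),v.mean()),.09))
    # plate white
    m=(p.min(-1)>110)&(p.max(-1)-p.min(-1)<40)&(abs(X[...,0]-.64)<.12)&(X[...,1]>.06)&(X[...,1]<.28)&(abs(X[...,2])<.03)
    n,l,s,ce=cv2.connectedComponentsWithStats(m.astype(np.uint8)); k=1+np.argmax(s[1:,4]); print(s[1:])
    v,u=np.nonzero(l==k); W=np.array([atz(c,(a,b),.006)[:2] for a,b in zip(u,v)])*1000
    r=cv2.minAreaRect(W.astype(np.float32)); print('plate',r)
    # bar black, top at z=.046
    m=(p.max(-1)<60)&(abs(X[...,0]-.643)<.05)&(abs(X[...,1]-.165)<.05)
    v,u=np.nonzero(m); W=np.array([atz(c,(a,b),.046)[:2] for a,b in zip(u,v)])*1000
    print('bar',len(v),cv2.minAreaRect(W.astype(np.float32)),W.mean(0))
    for th in ['plate_grip','cabinet']:
        for g in (eyes.snapshot(cam) and eyes.regions_of(cam,th))[:1]: print(th,g['score'],g['box'],g['pixels'].sum())
im=cv2.imread('pics/top0.png'); cv2.imwrite('pics/z1.png',cv2.resize(im[120:240,220:450],None,fx=3.4,fy=3.4,interpolation=cv2.INTER_CUBIC))
E
```

```text
top cab ((642.4754638671875, -226.3033447265625), (200.81712341308594, 231.19967651367188), 9.016007423400879) [[ 525.1918 -127.8669]
 [ 561.4232 -356.21  ]
 [ 759.7592 -324.7398]
 [ 723.5277  -96.3967]] 0.07982794909136294
red 134 396.95522388059703 195.37313432835822 [ 0.5992 -0.2319  0.0952] 0.09585953107769307 [ 0.5991 -0.2317  0.096 ] [ 0.5997 -0.233   0.09  ]
[[ 233  163   60   42 1305]]
plate ((642.8096923828125, 170.8907470703125), (92.07731628417969, 171.9198455810547), 15.590993881225586)
bar 52 ((639.6018676757812, 168.9776153564453), (14.382434844970703, 60.570613861083984), 15.713908195495605) [638.977  165.4629]
plate_grip 0.59 [235.8, 165.6, 58.8, 37.2] 1628
cabinet 0.75 [349.1, 145.4, 85.5, 75.9] 5463
scene cab ((645.9158935546875, -226.07913208007812), (202.7904510498047, 239.3569793701172), 9.275111198425293) [[ 526.5571 -124.3077]
 [ 565.1355 -360.5353]
 [ 765.2747 -327.8505]
 [ 726.6963  -91.623 ]] 0.07940328330604834
red 40 276.85 155.775 [ 0.6003 -0.229   0.0954] 0.09528448875986122 [ 0.6006 -0.2283  0.096 ] [ 0.5974 -0.2346  0.09  ]
[[ 307  236   65   49 1159]]
plate ((644.0218505859375, 171.60244750976562), (92.0360107421875, 173.46546936035156), 15.62000560760498)
bar 59 ((653.6028442382812, 184.96847534179688), (15.400247573852539, 51.50248336791992), 14.596317291259766) [654.0119 183.7309]
plate_grip 0.69 [308.2, 237.1, 61.3, 47.8] 1559
cabinet 0.69 [222.8, 135.0, 90.6, 83.1] 4336
```

View pics/z1.png

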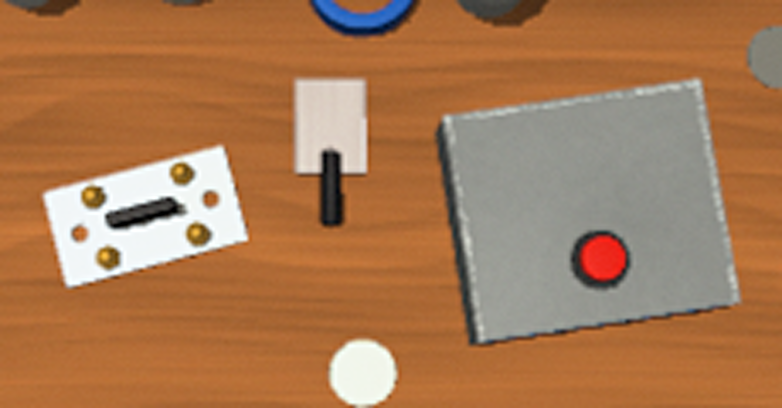

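```bash
cat > go.py <<'E'
import sys
from m import *
# go.py x y z yawdeg : shift in tool axes (cm, current orientation) and turn about tool (deg)
o=manip.get_obs(); R=Ro.from_rotvec(o['eef_rot']).as_matrix()
x=R[:,0]; print('t',o['t'],'pos',o['eef_pos'],'yaw',np.degrees(np.arctan2(x[1],x[0])),'zaxis',R[:,2],'F',o['contact_force'],'gap',o['finger_gap'],'q',o['joint_positions'])
if len(sys.argv)>4:
    T=np.array([float(a) for a in sys.argv[1:4]]); yw=np.radians(float(sys.argv[4]))
    Rt=np.array([[np.cos(yw),np.sin(yw),0],[np.sin(yw),-np.cos(yw),0],[0,0,-1]]).T
    Rt=np.array([[np.cos(yw),np.sin(yw),0],[np.sin(yw),-np.cos(yw),0],[0,0,-1.]])
    Rt=Rt # columns: x=(c,s,0), y=(s,-c,0), z=(0,0,-1)
    print('turn',np.degrees(Ro.from_matrix(R.T@Rt).as_rotvec()),'shift now cm',R.T@(T-o['eef_pos'])*100,'shift after turn',Rt.T@(T-o['eef_pos'])*100)
E
python3 go.py .5985 -.2325 .30 9
```

```text
t 1.2 pos [ 0.2582 -0.5416  0.4046] yaw -64.51432175510053 zaxis [ 0.      0.0001 -1.    ] F [-0.634   0.0379 -0.1827] gap 0.0876659108787904 q [-1.2411  0.3588  1.5104  0.0001  1.2725 -0.1151]
turn [ -0.0055   0.0005 -73.5143] shift now cm [-13.2588 -44.0211  10.4678] shift after turn [ 38.4494 -25.2066  10.4641]
```

Call:
jog_arm(commands=[[[0, 0, 0, 0, 0, -6.7, 0], [0, 0, 0, 0, 0, -6.7, 0], [0, 0, 0, 0, 0, -6.7, 0], [0, 0, 0, 0, 0, -6.7, 0], [0, 0, 0, 0, 0, -6.7, 0], [0, 0, 0, 0, 0, -6.7, 0], [0, 0, 0, 0, 0, -6.7, 0], [0, 0, 0, 0, 0, -6.7, 0], [0, 0, 0, 0, 0, -6.7, 0], [0, 0, 0, 0, 0, -6.7, 0], [0, 0, 0, 0, 0, -6.5, 0]]])

```text
t: 2.12
eef_pos: [0.2582, -0.5416, 0.4046]
eef_rot: [-3.131, -0.255, 0.0]
contact_force: [0.2, -0.4, 0.6]
finger_gap: 0.018
```

```bash
python3 go.py .5985 -.2325 .31 9
```

```text
t 2.1167 pos [ 0.2582 -0.5416  0.4046] yaw 9.320916252830921 zaxis [-0.0001  0.0002 -1.    ] F [ 0.1617 -0.428   0.58  ] gap 0.017987401680520654 q [-1.241   0.3588  1.5104 -0.      1.2725 -1.4037]
turn [-0.01    0.0022  0.3209] shift now cm [ 38.5892 -24.9867   9.4631] shift after turn [ 38.4482 -25.2041   9.4602]
```

Call:
jog_arm(commands=[[[2.0, -1.3, 0, 0, 0, 0, 0], [3.2, -2.1, 0, 0, 0, 0, 0], [3.4, -2.2, 0, 0, 0, 0, 0], [3.4, -2.2, 0, 0, 0, 0, 0], [3.4, -2.2, 0, 0, 0, 0, 0], [3.4, -2.2, 0, 0, 0, 0, 0], [3.4, -2.2, 0.5, 0, 0, 0, 0], [3.4, -2.2, 1, 0, 0, 0, 0], [3.4, -2.2, 1, 0, 0, 0, 0], [3.4, -2.2, 1, 0, 0, 0, 0], [3.2, -2.1, 1, 0, 0, 0, 0], [2.0, -1.3, 1, 0, 0, 0, 0]]])

```text
t: 3.12
eef_pos: [0.5938, -0.2392, 0.3493]
eef_rot: [-3.131, -0.249, -0.002]
contact_force: [-0.0, -0.7, 0.1]
finger_gap: 0.0005
```

```bash
python3 go.py .5985 -.2325 .285 9
```

```text
t 3.1167 pos [ 0.5938 -0.2392  0.3493] yaw 9.087829581739639 zaxis [ 0.0015  0.0006 -1.    ] F [-0.0333 -0.6578  0.112 ] gap 0.0004940501079907854 q [-0.4912  0.4655  1.4822  0.0013  1.1929 -0.6503]
turn [-0.0233 -0.0879  0.0878] shift now cm [ 0.5637 -0.5814  6.4324] shift after turn [ 0.5727 -0.5849  6.4312]
```

Call:
jog_arm(commands=[[[0.5, -0.3, 1.5, 0, 0, 0, 0], [0.3, -0.2, 2, 0, 0, 0, 0], [0, 0, 1.5, 0, 0, 0, 0], [0, 0, 1, 0, 0, 0, 0], [0, 0, 0, 0, 0, 0, 0], [0, 0, 0, 0, 0, 0, 0]]])

```text
t: 3.62
eef_pos: [0.5983, -0.2359, 0.2894]
eef_rot: [-3.131, -0.246, 0.001]
contact_force: [0.5, -0.2, 0.1]
finger_gap: 0.0004
```

```bash
python3 go.py .5985 -.2325 .278 9
```

```text
t 3.6167 pos [ 0.5983 -0.2359  0.2894] yaw 8.968016326710767 zaxis [-0.0009  0.0005 -1.    ] F [ 0.5135 -0.2037  0.1173] gap 0.0003750055623454389 q [-0.483   0.5333  1.5302  0.0001  1.0791 -0.6395]
turn [-0.0381  0.0464 -0.032 ] shift now cm [ 0.0759 -0.3358  1.1438] shift after turn [ 0.0752 -0.3366  1.1436]
```

Call:
jog_arm(commands=[[[0, -0.3, 0.5, 0, 0, 0, 0], [0, 0, 0.5, 0, 0, 0, 0], [0, 0, 0.4, 0, 0, 0, 0], [0, 0, 0.3, 0, 0, 0, 0], [0, 0, 0.3, 0, 0, 0, 0], [0, 0, 0, 0, 0, 0, 0], [0, 0, 0, 0, 0, 0, 0], [0, 0, 0, 0, 0, 0, 0]]])

```text
t: 4.28
eef_pos: [0.5982, -0.233, 0.2699]
eef_rot: [3.132, 0.246, 0.001]
contact_force: [0.7, -0.2, 1.9]
finger_gap: 0.0004
```

```bash
python3 go.py; python3 -c "
from m import *
p,d,c=snap('top','top1.png')"
```

```text
t 4.2833 pos [ 0.5982 -0.233   0.2699] yaw 8.983476893535487 zaxis [ 0.0005 -0.0003 -1.    ] F [ 0.6534 -0.1571  1.9493] gap 0.0003712534383501296 q [-0.479   0.5542  1.5493 -0.0001  1.0375 -0.6357]
```

View pics/top1.png

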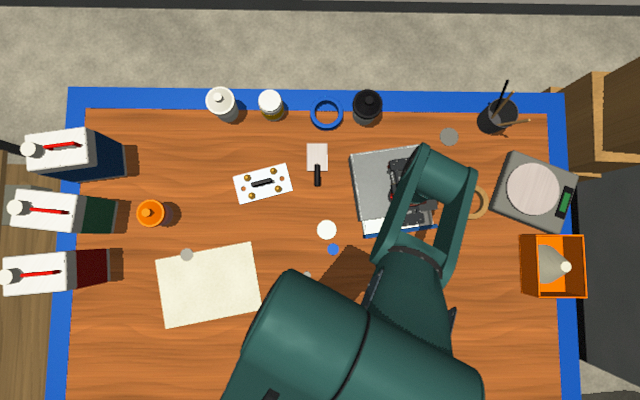

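The blue front has started to come out, around (385,231). I'll press slightly deeper, then retract.

Call:
jog_arm(commands=[[[0, 0, 0.15, 0, 0, 0, 0], [0, 0, 0, 0, 0, 0, 0], [0, 0, 0, 0, 0, 0, 0], [0, 0, 0, 0, 0, 0, 0], [0, 0, 0, 0, 0, 0, 0], [0, 0, 0, 0, 0, 0, 0], [0, 0, -1, 0, 0, 0, 0], [0, 0, -2, 0, 0, 0, 3], [0, 0, -3, 0, 0, 0, 5], [0, 0, -3, 0, 0, 0, 5], [0, 0, -3, 0, 0, 0, 5]]])

```text
t: 5.25
eef_pos: [0.5973, -0.2322, 0.389]
eef_rot: [-3.13, -0.246, 0.004]
contact_force: [-0.5, -0.1, 0.7]
finger_gap: 0.0231
```

```bash
python3 go.py .643 .171 .34 15.6
```

```text
t 5.25 pos [ 0.5973 -0.2322  0.389 ] yaw 8.988941880601375 zaxis [-0.0024  0.0018 -1.    ] F [-0.485  -0.0782  0.7149] gap 0.023137643215738756 q [-0.4787  0.4312  1.4343  0.0005  1.279  -0.6357]
turn [-0.1303  0.114  -6.6112] shift now cm [ 10.8243 -39.1026   4.9606] shift after turn [ 15.2451 -37.6081   4.8992]
```

Call:
jog_arm(commands=[[[0, 0, 0, 0, 0, -6.6, 4], [0.8, -2.0, 0, 0, 0, 0, 4], [1.3, -3.2, 0, 0, 0, 0, 4], [1.5, -3.7, 0, 0, 0, 0, 4], [1.5, -3.7, 0, 0, 0, 0, 4], [1.5, -3.7, 0, 0, 0, 0, 4], [1.5, -3.7, 0, 0, 0, 0, 4], [1.5, -3.7, 0.5, 0, 0, 0, 4], [1.5, -3.7, 1, 0, 0, 0, 4], [1.5, -3.7, 1, 0, 0, 0, 4], [1.3, -3.2, 1.5, 0, 0, 0, 4], [0.9, -2.0, 1.5, 0, 0, 0, 4]]])

```text
t: 6.25
eef_pos: [0.6423, 0.1604, 0.333]
eef_rot: [-3.111, -0.429, 0.001]
contact_force: [0.7, 0.3, -0.1]
finger_gap: 0.0396
```

Call:
jog_arm(commands=[[[0.4, -1.2, 0.5, 0, 0, 0, 4], [0, 0, 0, 0, 0, 0, 4], [0, 0, 0, 0, 0, 0, 4]]])

```text
t: 6.5
eef_pos: [0.6433, 0.1691, 0.3281]
eef_rot: [3.112, 0.428, -0.003]
contact_force: [-0.2, 0.9, 0.5]
finger_gap: 0.0398
```

```bash
python3 go.py .643 .171 .195 15.6; python3 - <<'E'
from m import *
for cam in ['wrist','scene','top']:
    p,d,c=snap(cam,cam+'2.png'); np.savez(cam+'2.npz',p=p,d=d,R=c['R'],t=c['t'],mtx=c['mtx'])
    for th,z in [('plate_grip',.026),('plate_hole_a',.006),('drawer_seat',.013),('pin_a',.037)]:
        for r in eyes.pinpoint(cam,th)[:2]:
            print(cam,th,r['score'],np.array(r['point']),atz(c,r['point'],z),atd(c,d,r['point']))
E
```

```text
t 6.5 pos [0.6433 0.1691 0.3281] yaw 15.652370491848448 zaxis [-0.0015 -0.0007 -1.    ] F [-0.2087  0.8713  0.4582] gap 0.03980749098151593 q [ 0.1534  0.5205  1.4419 -0.0005  1.1808 -0.1195]
turn [0.0166 0.0948 0.0524] shift now cm [ 0.0481 -0.1927 13.3098] shift after turn [ 0.0258 -0.1889 13.3099]
wrist plate_grip 0.94 [317.3 185.2] [0.6408 0.1732 0.026 ] [0.6394 0.1782 0.0467]
wrist plate_hole_a 0.95 [316.2 121.3] [0.6245 0.2273 0.006 ] [0.6245 0.227  0.0007]
wrist drawer_seat 0.43 [319.5 121.4] [0.6274 0.2283 0.013 ] [ 0.6276  0.2277 -0.0003]
scene plate_grip 0.91 [337.7 256.5] [0.651 0.176 0.026] [0.6513 0.1763 0.0267]
scene plate_hole_a 0.74 [356.7 268. ] [0.6221 0.2279 0.006 ] [0.6229 0.2288 0.0078]
scene drawer_seat 0.44 [272.8 178.9] [ 0.6297 -0.2198  0.013 ] [ 0.6607 -0.1573  0.0788]
scene pin_a 0.55 [319.3 155.2] [ 0.4457 -0.2047  0.037 ] [ 0.4279 -0.2303  0.0102]
top plate_grip 0.7 [261.3 182.9] [0.641  0.1715 0.026 ] [0.5644 0.0954 0.6022]
top plate_grip 0.24 [315.7 172.1] [0.6763 0.0045 0.026 ] [0.6773 0.0045 0.0199]
top plate_hole_a 0.9 [243.1 185.7] [0.6343 0.2306 0.006 ] [0.6036 0.187  0.2512]
top drawer_seat 0.86 [396.5 244.8] [ 0.4549 -0.246   0.013 ] [ 0.4549 -0.2461  0.0128]
top pin_a 0.67 [382.2 247.3] [ 0.4476 -0.1977  0.037 ] [ 0.4469 -0.2021  0.0114]
top pin_a 0.35 [317.  173.3] [0.6709 0.0005 0.037 ] [0.6735 0.0004 0.0204]
```

View pics/wrist2.png

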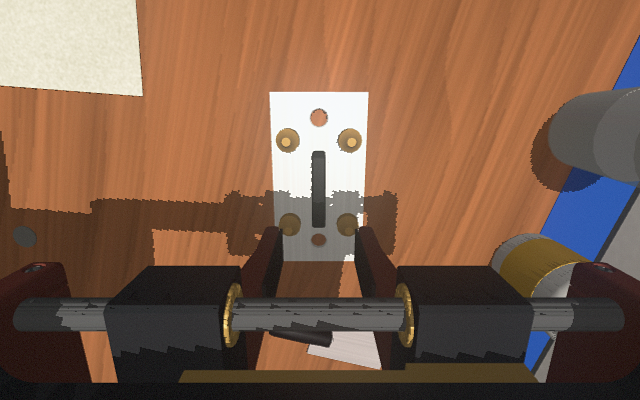

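View pics/top2.png

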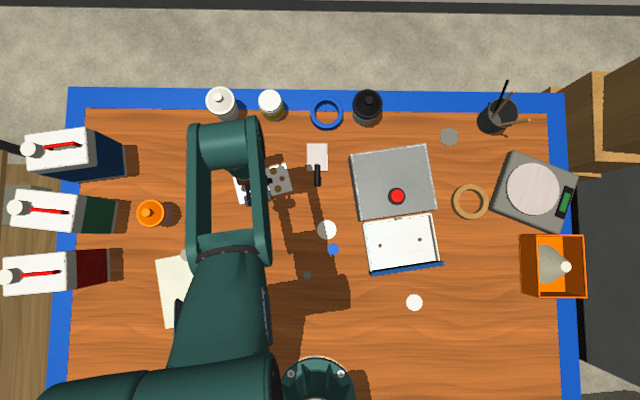

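View pics/scene2.png

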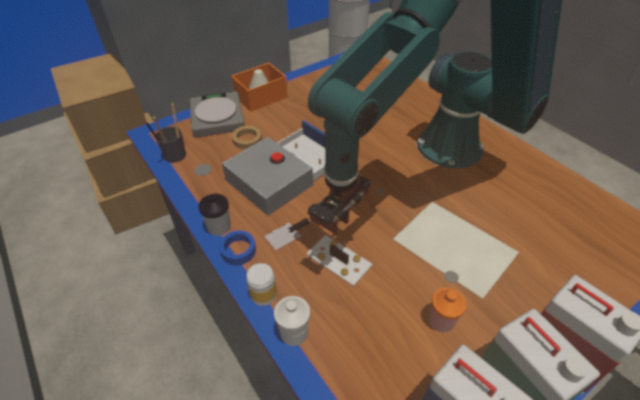

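The drawer is out: the front is at about (405,267) in the top view, with pins at (381,245) and (421,240). In the wrist view the plate holes are at (319,117) and (319,240).

```bash
python3 - <<'E'
from m import *
f=np.load('wrist2.npz');c=f;p=f['p'].astype(int);d=f['d']
a=atz(c,(318.5,117.5),.006);b=atz(c,(318.5,240),.006); print('holes',a,b,(a+b)/2,np.linalg.norm(a-b),np.degrees(np.arctan2(-(a-b)[0],(a-b)[1])))
# corners
X=cloud(c,d); m=(p.min(-1)>120)&(abs(X[...,2])<.015)&(abs(X[...,0]-.643)<.1)&(abs(X[...,1]-.171)<.1)
m[:92]=0
v,u=np.nonzero(m); W=np.array([atz(c,(x,y),.006)[:2] for x,y in zip(u,v)])*1000
print(cv2.minAreaRect(W.astype(np.float32)))
# bar top
m=(X[...,2]>.036)&(X[...,2]<.056)&(abs(X[...,0]-.643)<.05)&(abs(X[...,1]-.171)<.05)&(np.arange(400)[:,None]<230)
r=cv2.minAreaRect((X[m][:,:2]*1000).astype(np.float32)); print('bar',m.sum(),r,X[m].mean(0))
# grip tips for reference
f=np.load('top2.npz');c=f
p=f['p'];
cv2.imwrite('pics/z2.png',cv2.resize(p[205:280,350:450,::-1],None,fx=8,fy=8,interpolation=cv2.INTER_CUBIC))
E
```

```text
holes [0.6256 0.2312 0.006 ] [0.659  0.1123 0.006 ] [0.6423 0.1718 0.006 ] 0.1234230951794587 15.682272416846015
((642.0036010742188, 171.51065063476562), (90.97146606445312, 169.02304077148438), 15.58104133605957)
bar 1011 ((642.250732421875, 171.6229705810547), (11.618250846862793, 63.86199951171875), 15.87179183959961) [0.6419 0.1731 0.0459]
```

View pics/z2.png

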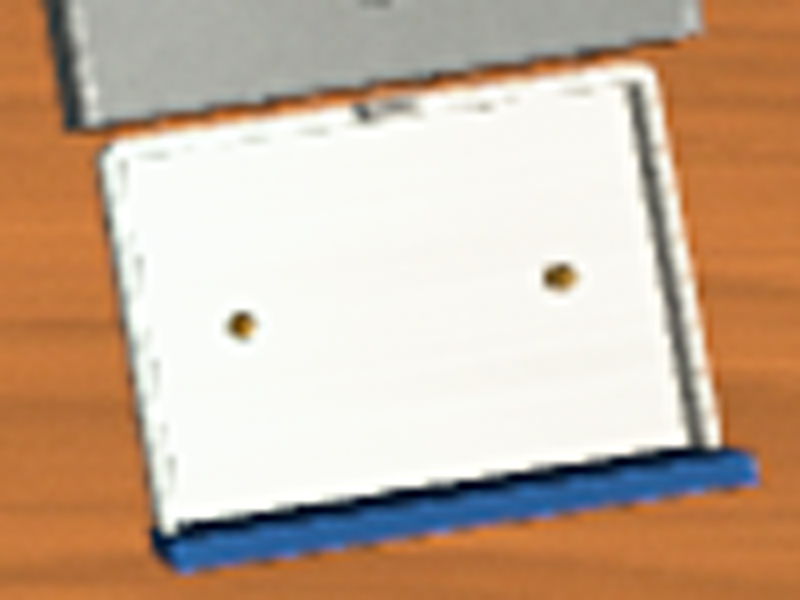

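Call:
jog_arm(commands=[[[0, -0.3, 1.5, 0, 0, 0, 4], [0, 0, 2.5, 0, 0, 0, 4], [0, 0, 2.5, 0, 0, 0, 4], [0, 0, 2.5, 0, 0, 0, 4], [0, 0, 2, 0, 0, 0, 4], [0, 0, 1.2, 0, 0, 0, 4], [0, 0, 0.8, 0, 0, 0, 4], [0, 0, 0.3, 0, 0, 0, 4], [0, 0, 0, 0, 0, 0, 4], [0, 0, 0, 0, 0, 0, 4]]])

```text
t: 8.08
eef_pos: [0.6434, 0.1722, 0.1962]
eef_rot: [-3.112, -0.426, -0.003]
contact_force: [-0.7, -0.1, -0.8]
finger_gap: 0.0401
```

```bash
python3 go.py .6422 .1717 .195 15.65; python3 -c "
from m import *
snap('wrist','wrist3.png')"
```

```text
t 8.0833 pos [0.6434 0.1722 0.1962] yaw 15.583019996161738 zaxis [ 0.0016  0.0004 -1.    ] F [-0.6999 -0.1059 -0.83  ] gap 0.040143469022788605 q [ 0.1579  0.6733  1.5365  0.0001  0.9301 -0.1142]
turn [ 0.0045 -0.0947 -0.067 ] shift now cm [-0.1332  0.0194  0.1207] shift after turn [-0.133   0.0193  0.1209]
```

View pics/wrist3.png

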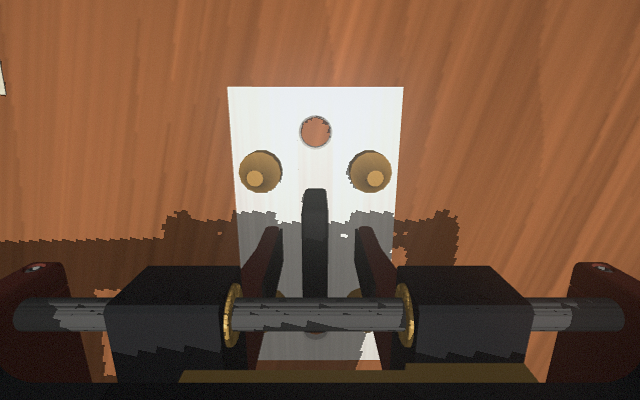

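The bar is centred between the fingers (315 against 319 px). I'll nudge across and close.

Call:
jog_arm(commands=[[[-0.13, 0, 0.1, 0, 0, 0, 2.5], [0, 0, 0, 0, 0, 0, 1], [0, 0, 0, 0, 0, 0, 0], [0, 0, 0, 0, 0, 0, 0], [0, 0, 0, 0, 0, 0, 0], [0, 0, 0, 0, 0, 0, 0], [0, 0, 0, 0, 0, 0, 0]]], squeeze=35)

```text
t: 8.72
eef_pos: [0.6417, 0.1718, 0.1945]
eef_rot: [-3.112, -0.426, -0.001]
contact_force: [0.2, -0.0, 3.6]
finger_gap: 0.0119
```

Call:
jog_arm(commands=[[[0, 0, -0.5, 0, 0, 0, 0], [0, 0, -1.5, 0, 0, 0, 0], [0, 0, -2.5, 0, 0, 0, 0], [0, 0, -3, 0, 0, 0, 0], [0, 0, -3, 0, 0, 0, 0], [0, 0, -2.5, 0, 0, 0, 0], [0, 0, -1.5, 0, 0, 0, 0], [0, 0, 0, 0, 0, 0, 0], [0, 0, 0, 0, 0, 0, 0]]])

```text
t: 9.47
eef_pos: [0.6413, 0.1717, 0.3393]
eef_rot: [-3.112, -0.426, -0.001]
contact_force: [-1.0, -0.2, -6.1]
finger_gap: 0.0119
```

```bash
python3 go.py .4617 -.255 .34 9; python3 - <<'E'
from m import *
p,d,c=snap('wrist','wrist4.png'); np.savez('wrist4.npz',p=p,d=d,R=c['R'],t=c['t'],mtx=c['mtx'])
p,d,c=snap('top','top4.png')
for u in [(380,245.6),(420,239.6)]: print(atz(c,u,.030))
a,b=[atz(c,u,.030) for u in [(380,245.6),(420,239.6)]]; print((a+b)/2,np.linalg.norm(a-b),np.degrees(np.arctan2(-(a-b)[0],(a-b)[1])))
E
```

```text
t 9.4667 pos [0.6413 0.1717 0.3393] yaw 15.586956469316736 zaxis [ 0.0003  0.0001 -1.    ] F [-1.0083 -0.1559 -6.0507] gap 0.011899647405487244 q [ 0.1576  0.5075  1.4348  0.0001  1.1989 -0.1144]
turn [-0.0039 -0.0203  6.587 ] shift now cm [-28.77    36.2766  -0.0866] shift after turn [-24.4188  39.3374  -0.0746]
[ 0.4524 -0.1923  0.03  ]
[ 0.4715 -0.3143  0.03  ]
[ 0.462  -0.2533  0.03  ] 0.12349615371350549 8.850998843376463
```

View pics/wrist4.png

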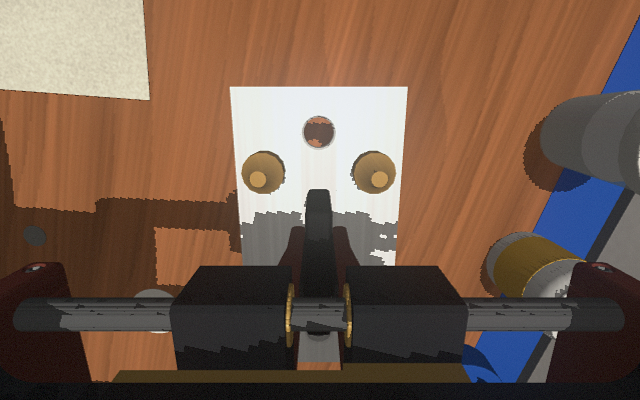

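```bash
python3 - <<'E'
from m import *
f=np.load('wrist4.npz')
for u in [(318.8,131.5)]:
    a=atz(f,u,.3393-.1945+.006); o=np.array([.6413,.1717,0]); y=np.radians(15.587)
    print(a, 'tool-aligned plate frame: x',(a-o)[:2]@[np.cos(y),np.sin(y)],'y',(a-o)[:2]@[-np.sin(y),np.cos(y)])
E
```

```text
[0.625  0.2316 0.1508] tool-aligned plate frame: x 0.0003620147912117512 y 0.06208299895796818
```

Call:
jog_arm(commands=[[[0, 0, 0, 0, 0, 3.3, 0], [0, 0, 0, 0, 0, 3.3, 0], [-0.8, 1.3, 0, 0, 0, 0, 0], [-1.6, 2.6, 0, 0, 0, 0, 0], [-1.9, 3.1, 0, 0, 0, 0, 0], [-2, 3.2, 0, 0, 0, 0, 0], [-2, 3.2, 0, 0, 0, 0, 0], [-2, 3.2, 0, 0, 0, 0, 0], [-2, 3.2, 0, 0, 0, 0, 0], [-2, 3.2, 0, 0, 0, 0, 0], [-2, 3.2, 0, 0, 0, 0, 0], [-2, 3.2, 0, 0, 0, 0, 0]]])

```text
t: 10.57
eef_pos: [0.5045, -0.1487, 0.3378]
eef_rot: [-3.131, -0.248, 0.004]
contact_force: [1.1, -0.6, -4.3]
finger_gap: 0.0117
```

Call:
jog_arm(commands=[[[-1.9, 3.1, 0, 0, 0, 0, 0], [-1.6, 2.6, 0, 0, 0, 0, 0], [-1.2, 1.9, 0, 0, 0, 0, 0], [-0.6, 1, 0, 0, 0, 0, 0], [0, 0, 0, 0, 0, 0, 0], [0, 0, 0, 0, 0, 0, 0]]])

```text
t: 11.07
eef_pos: [0.4671, -0.2404, 0.3383]
eef_rot: [-3.13, -0.244, 0.002]
contact_force: [0.3, 0.9, -4.6]
finger_gap: 0.0118
```

```bash
python3 go.py .4618 -.254 .28 9; python3 - <<'E'
from m import *
p,d,c=snap('wrist','wrist5.png'); np.savez('wrist5.npz',p=p,d=d,R=c['R'],t=c['t'],mtx=c['mtx'])
p,d,c=snap('top','top5.png')
E
```

```text
t 11.0667 pos [ 0.4671 -0.2404  0.3383] yaw 8.910769868462834 zaxis [-0.0014  0.0017 -1.    ] F [ 0.2751  0.9461 -4.6203] gap 0.011772148441506114 q [-0.6071  0.3262  1.7488  0.0007  1.0687 -0.763 ]
turn [-0.1118  0.0663 -0.0893] shift now cm [-0.7288  1.2681  5.8288] shift after turn [-0.7375  1.2556  5.8305]
```

View pics/wrist5.png

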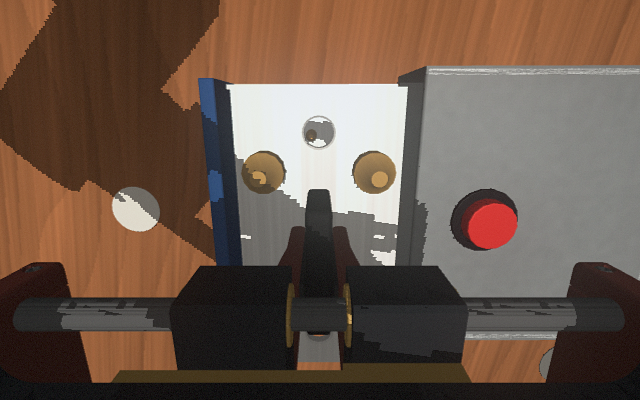

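```bash
python3 - <<'E'
from m import *
f=np.load('wrist5.npz');p=f['p']
cv2.imwrite('pics/z5.png',cv2.resize(p[105:155,290:350,::-1],None,fx=12,fy=12,interpolation=cv2.INTER_CUBIC))
s=np.radians(9.)
tip=np.array([.4618,-.254])+.062*np.array([-np.sin(s),np.cos(s)])
for z in (.037,.013): print('pred',z,proj(f,np.r_[tip,z]))
E
```

```text
pred 0.037 [310.2097 136.79  ]
pred 0.013 [310.8397 134.4818]
```

View pics/z5.png

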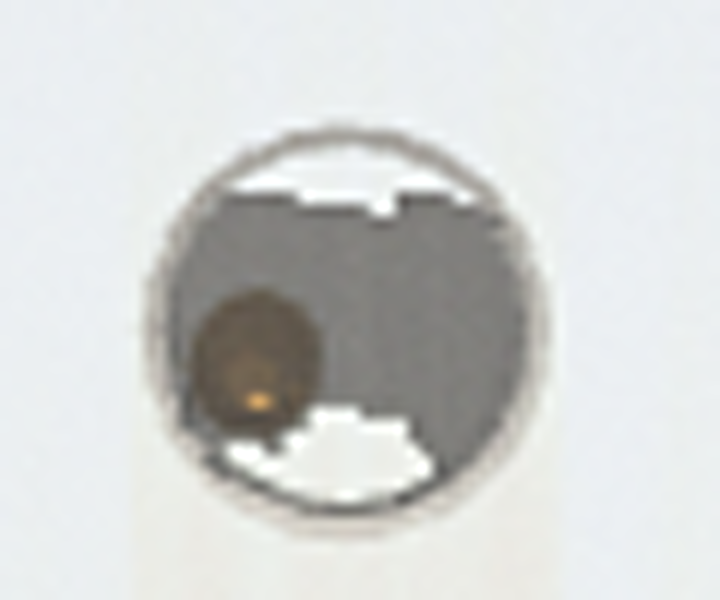

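The pin shows through the hole at (311,135), within 1 px of the predicted (310.5,135.6). I'll align and lower to just above the pins.

Call:
jog_arm(commands=[[[-0.4, 0.6, 0.5, 0, 0, 0, 0], [-0.3, 0.6, 1.5, 0, 0, 0, 0], [0, 0, 2, 0, 0, 0, 0], [0, 0, 2, 0, 0, 0, 0], [0, 0, 1.5, 0, 0, 0, 0], [0, 0, 0.8, 0, 0, 0, 0], [0, 0, 0, 0, 0, 0, 0], [0, 0, 0, 0, 0, 0, 0], [0, 0, 0, 0, 0, 0, 0]]])

```text
t: 11.92
eef_pos: [0.4633, -0.2535, 0.2569]
eef_rot: [3.131, 0.247, 0.002]
contact_force: [0.0, 0.3, -4.0]
finger_gap: 0.0122
```

```bash
python3 go.py .4618 -.254 .2075 9; python3 - <<'E'
from m import *
p,d,c=snap('wrist','wrist6.png'); f=c
s=np.radians(9.)
tip=np.array([.4618,-.254])+.062*np.array([-np.sin(s),np.cos(s)])
for z in (.037,.013): print('pred',z,proj(f,np.r_[tip,z]))
cv2.imwrite('pics/z6.png',cv2.resize(p[90:190,220:420,::-1],None,fx=4,fy=4,interpolation=cv2.INTER_CUBIC))
E
```

```text
t 11.9167 pos [ 0.4633 -0.2535  0.2569] yaw 9.021246698195217 zaxis [ 0.0011 -0.0008 -1.    ] F [ 0.0017  0.3152 -4.0188] gap 0.012158756226804618 q [-0.6314  0.441   1.8211  0.      0.8781 -0.7889]
turn [ 0.0562 -0.0577  0.0212] shift now cm [-0.1659  0.0229  4.9425] shift after turn [-0.161   0.0278  4.9426]
pred 0.037 [315.3793 127.7547]
pred 0.013 [315.6227 125.4319]
```

View pics/z6.png

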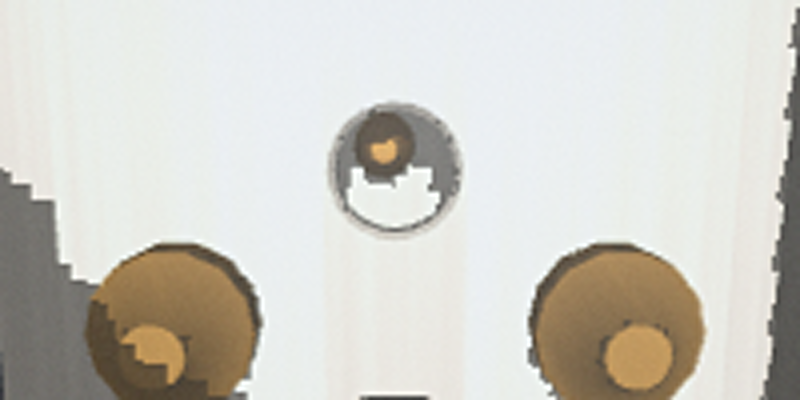

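Call:
jog_arm(commands=[[[-0.13, 0, 0.5, 0, 0, 0, 0], [0, 0, 0.7, 0, 0, 0, 0], [0, 0, 0.7, 0, 0, 0, 0], [0, 0, 0.7, 0, 0, 0, 0], [0, 0, 0.5, 0, 0, 0, 0], [0, 0, 0, 0, 0, 0, 0], [0, 0, 0, 0, 0, 0, 0]]])

```text
t: 12.55
eef_pos: [0.4613, -0.2535, 0.2246]
eef_rot: [-3.131, -0.246, 0.002]
contact_force: [-0.1, 0.4, -4.8]
finger_gap: 0.0117
```

```bash
python3 go.py .4618 -.254 .2075 9
```

```text
t 12.55 pos [ 0.4613 -0.2535  0.2246] yaw 8.982431767690635 zaxis [-0.0011  0.0009 -1.    ] F [-0.1307  0.3637 -4.8303] gap 0.011667745125827425 q [-0.6337  0.4903  1.8475  0.0001  0.8052 -0.7905]
turn [-0.0595  0.0548 -0.0176] shift now cm [0.0425 0.0633 1.7072] shift after turn [0.0409 0.0615 1.7073]
```

Call:
jog_arm(commands=[[[0.03, 0, 0.4, 0, 0, 0, 0], [0, 0, 0.4, 0, 0, 0, 0], [0, 0, 0.4, 0, 0, 0, 0], [0, 0, 0.2, 0, 0, 0, 0], [0, 0, 0.15, 0, 0, 0, 0], [0, 0, 0.1, 0, 0, 0, 0], [0, 0, 0, 0, 0, 0, 0], [0, 0, 0, 0, 0, 0, 0]]])

```text
t: 13.22
eef_pos: [0.4618, -0.2535, 0.2087]
eef_rot: [-3.132, -0.246, -0.0]
contact_force: [0.9, -0.4, -5.4]
finger_gap: 0.0119
```

```bash
python3 go.py .4618 -.254 .2075 9
```

```text
t 13.2167 pos [ 0.4618 -0.2535  0.2087] yaw 8.983613819540682 zaxis [ 0.      0.0001 -1.    ] F [ 0.905  -0.4452 -5.3615] gap 0.011888596865582563 q [-0.6332  0.5165  1.857   0.0001  0.7681 -0.7901]
turn [-0.0038 -0.0012 -0.0164] shift now cm [-0.0102  0.0457  0.1209] shift after turn [-0.0103  0.0457  0.1209]
```

Call:
jog_arm(commands=[[[0, 0, 0.05, 0, 0, 0, 0], [0, 0, 0.05, 0, 0, 0, 0], [0, 0, 0.05, 0, 0, 0, 0], [0, 0, 0, 0, 0, 0, 0], [0, 0, 0, 0, 0, 0, 0]]])

```text
t: 13.63
eef_pos: [0.4619, -0.2536, 0.2075]
eef_rot: [3.132, 0.246, 0.0]
contact_force: [-0.6, 1.0, -0.5]
finger_gap: 0.0117
```

The drawer floor is now carrying the weight, with the force going from −5 N to −0.5 N. I'll open gently.

Call:
jog_arm(commands=[[[0, 0, 0.03, 0, 0, 0, 0], [0, 0, 0, 0, 0, 0, 0], [0, 0, 0, 0, 0, 0, 1.5], [0, 0, 0, 0, 0, 0, 2], [0, 0, 0, 0, 0, 0, 3], [0, 0, 0, 0, 0, 0, 3], [0, 0, 0, 0, 0, 0, 3], [0, 0, 0, 0, 0, 0, 3]]])

```text
t: 14.3
eef_pos: [0.4619, -0.2536, 0.2068]
eef_rot: [-3.132, -0.246, -0.0]
contact_force: [-0.3, 1.1, 0.0]
finger_gap: 0.0302
```

```bash
python3 go.py; python3 -c "
from m import *
snap('wrist','wrist7.png')"
```

```text
t 14.3 pos [ 0.4619 -0.2536  0.2068] yaw 8.980836971436423 zaxis [ 0.0001  0.0001 -1.    ] F [-0.284   1.0935  0.0291] gap 0.03016078910864432 q [-0.6333  0.5196  1.8581  0.0001  0.7638 -0.7901]
```

View pics/wrist7.png

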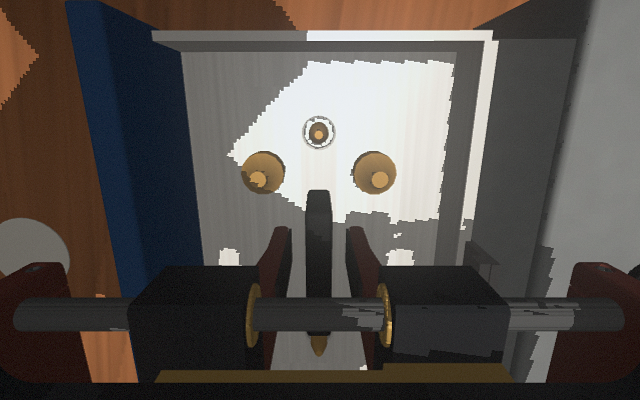

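The pin sits in the hole at (319,132), and both fingers are clear of the bar. I'll retreat straight up.

Call:
jog_arm(commands=[[[0, 0, -0.5, 0, 0, 0, 3], [0, 0, -1, 0, 0, 0, 3], [0, 0, -2, 0, 0, 0, 3], [0, 0, -3, 0, 0, 0, 3], [0, 0, -3, 0, 0, 0, 3], [0, 0, -3, 0, 0, 0, 3], [0, 0, -3, 0, 0, 0, 3], [0, 0, -1.5, 0, 0, 0, 3]]])

```text
t: 15.02
eef_pos: [0.4623, -0.2538, 0.3816]
eef_rot: [3.128, 0.246, 0.007]
contact_force: [-0.5, -0.5, -0.6]
finger_gap: 0.0295
```

Call:
jog_arm(commands=[[[0, -1.5, 0, 0, 0, 0, 3], [0, -3, 0, 0, 0, 0, 3], [0, -3.5, 0, 0, 0, 0, 3], [0, -3.5, 0, 0, 0, 0, 3], [0, -3.5, 0, 0, 0, 0, 3], [0, -3.5, 0, 0, 0, 0, 3], [0, -3.5, 0, 0, 0, 0, 3], [0, -3, 0, 0, 0, 0, 3], [0, -1.5, 0, 0, 0, 0, 3], [0, 0, 0, 0, 0, 0, 3], [0, 0, 0, 0, 0, 0, 3]]])

```text
t: 15.93
eef_pos: [0.4194, 0.0092, 0.3765]
eef_rot: [-3.131, -0.25, 0.002]
contact_force: [-0.4, -0.7, -0.4]
finger_gap: 0.03
```

```bash
python3 go.py; python3 - <<'E'
from m import *
p,d,c=snap('top','top8.png'); X=cloud(c,d)
s=np.radians(9.);C=np.array([.4618,-.254]);q=X[...,:2]-C
lx=q@[np.cos(s),np.sin(s)];ly=q@[-np.sin(s),np.cos(s)]
m=(abs(lx)<.04)&(abs(ly)<.08)&(X[...,2]<.024)&(X[...,2]>0)
A=np.c_[lx[m],ly[m],np.ones(m.sum())]; print('plate top plane',np.linalg.lstsq(A,X[m][:,2],rcond=None)[0],'expect .019',m.sum())
m=(X[...,2]>.045)&(abs(lx)<.03)&(abs(ly)<.05); r=cv2.minAreaRect((np.c_[lx[m],ly[m]]*1000).astype(np.float32));print('bar',r,np.median(X[m][:,2]))
for th,z in [('plate_grip',.039),('drawer_seat',.013),('cup_red_mid',.04),('tape_cream_mid',.014),('spatula_grip',.01)]:
    for g in eyes.pinpoint('top',th)[:1]: print(th,g['score'],atz(c,g['point'],z))
cv2.imwrite('pics/z8.png',cv2.resize(p[130:290,330:510,::-1],None,fx=3.5,fy=3.5,interpolation=cv2.INTER_CUBIC))
E
```

```text
t 15.9333 pos [0.4194 0.0092 0.3765] yaw 9.133057067610457 zaxis [-0.0011  0.0001 -1.    ] F [-0.3863 -0.7486 -0.4474] gap 0.030038171989289795 q [-0.1431  0.1289  1.9128 -0.0001  1.101  -0.3024]
plate top plane [ 0.0054 -0.0012  0.0186] expect .019 1062
bar ((1.8515453338623047, -8.528610229492188), (26.747303009033203, 78.8702163696289), 16.669910430908203) 0.05849033795574187
plate_grip 0.85 [ 0.4543 -0.2563  0.039 ]
cup_red_mid 0.77 [0.5548 0.4855 0.04  ]
tape_cream_mid 0.94 [ 0.5914 -0.4678  0.014 ]
spatula_grip 0.83 [0.6713 0.0037 0.01  ]
```

View pics/z8.png

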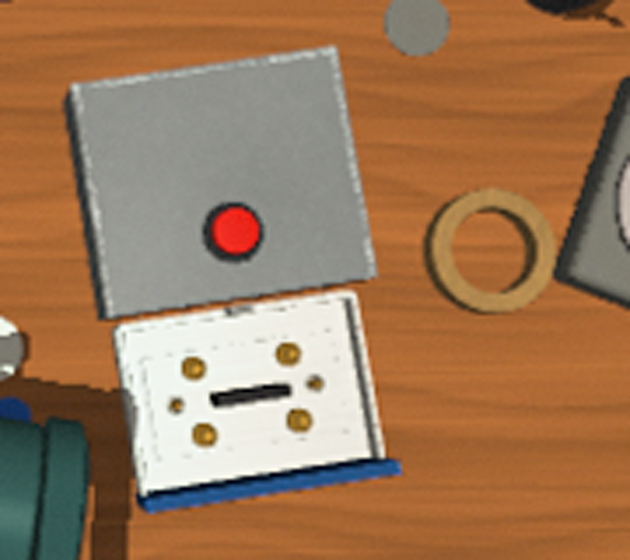

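The plate is level and flush (top at z 18.6 mm, expected 19). Pins show in both holes, at about (176,404) and (315,382) in the crop. The drawer is out.

```bash
python3 -c "
from h import *
print(job.hand_in())"
```

```text
the job is handed in; nothing more can be done
None
```

I pressed the red latch and the drawer sprang out. I then picked up the nozzle plate by its black grip, lowered it over both brass pins until the drawer floor took its weight, let go and moved the arm clear. The job was handed in at about 16 s of the 61 s allowed.

**Last checks, from the top camera:**
- **Plate seated:** its top face measured 18.6 mm above the bench (19 mm expected). It is level to about 0.005 rad, and a pin shows in each hole.
- **Plate alignment:** at release the gripper was at yaw 8.98°, against about 9° for the drawer, and within about 1 mm of the middle between the pins.
- **Drawer:** it is still fully out.
- **Tape roll and spatula:** they read within about 4 mm of their starting positions.

**Checks that failed or disagreed:**
- The bar-outline fit on the last picture picked up stray points and was no use, so I relied on the pin view and the gripper position instead.
- The network's plate-grip reading was about 8 mm from the pin middle, which I take as network error.
- The network did not find the drawer seat in the last picture.
- The cup reading differs by about 11 mm from the first one. The arm never went near the cup, so I take this as network scatter.

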